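# Put the mixed-up shelf samples back in front of their bins

## Task

Each stock bin has a display tray in front of it for one sample of what the bin holds, but the four samples have been mixed up and each stands in front of a wrong bin. Move them so that each sample stands upright, as it stood before, flat in the middle of the tray in front of the bin with its own kind of part, using the tray of the empty bin as a free spot on the way.

Things in the scene. Friction and masses are not known exactly. Their poses are not given: they have to be found in the camera images.
- sample_ring: Loose steel collar, a short thick tube 46 mm across with a 26 mm bore, 40 mm high, about 0.35 kg. Origin: middle of its underside; z up along the bore.
- sample_hex: Loose steel hexagon coupling nut, 46 mm across flats (53 mm across corners), 40 mm high, about 0.45 kg, with a dark round thread mark on top. Origin: middle of its underside; z up; two of its flats face +y and -y, the others every 60 degrees.
- sample_block: Loose steel jaw block, oblong, 62 mm (x) by 26 mm (y), 38 mm high, about 0.42 kg, two dark screw holes on top. Origin: middle of its underside; z up.
- sample_angle: Loose steel angle bracket (L shape), about 0.22 kg: a foot 44 x 44 mm and 8 mm thick, and an upright plate 8 mm thick, 44 mm wide (y), whose top is 48 mm above the underside. Origin: middle of the foot's underside; z up. The upright stands on the foot's -x edge, its mid-plane at x = -18 mm.
- bay_ring: Fixed display tray with a stock bin behind it. Origin: middle of the tray at bench level; x points from tray to bin, z up. Tray floor 80 x 80 mm inside, 4 mm above the origin; rim 3 mm wide, 10 mm above the bench. Grey bin at x = 66 to 181, y = -54 to 54 mm, 45 mm high, contents up to 53 mm. The bin holds three or four collars.
- bay_hex: Fixed display tray with a stock bin behind it. Origin: middle of the tray at bench level; x points from tray to bin, z up. Tray floor 80 x 80 mm inside, 4 mm above the origin; rim 3 mm wide, 10 mm above the bench. Grey bin at x = 66 to 181, y = -54 to 54 mm, 45 mm high, contents up to 53 mm. The bin holds three or four hexagon nuts.
- bay_block: Fixed display tray with a stock bin behind it. Origin: middle of the tray at bench level; x points from tray to bin, z up. Tray floor 80 x 80 mm inside, 4 mm above the origin; rim 3 mm wide, 10 mm above the bench. Grey bin at x = 66 to 181, y = -54 to 54 mm, 45 mm high, contents up to 53 mm. The bin holds three or four jaw blocks.
- bay_angle: Fixed display tray with a stock bin behind it. Origin: middle of the tray at bench level; x points from tray to bin, z up. Tray floor 80 x 80 mm inside, 4 mm above the origin; rim 3 mm wide, 10 mm above the bench. Grey bin at x = 66 to 181, y = -54 to 54 mm, 45 mm high, contents up to 53 mm. The bin holds three or four angle brackets.
- bay_empty: Fixed display tray with a stock bin behind it. Origin: middle of the tray at bench level; x points from tray to bin, z up. Tray floor 80 x 80 mm inside, 4 mm above the origin; rim 3 mm wide, 10 mm above the bench. Grey bin at x = 66 to 181, y = -54 to 54 mm, 45 mm high, contents up to 53 mm. Bin empty; tray empty at the start: the free spot.
Mind the look-alikes: they are no part of the job. Leave any purple or red look-alike of the sample_angle alone. What is shaped like the sample_ring but yellow is not meant.

How it is judged:
At the end, for the whole second after the job is handed in: Each of the four samples stands in the tray of the bin with its own kind: within 15 mm of the tray's middle, its underside on the tray floor (less than 8 mm above bench level), upright within 0.1 rad, at rest (horizontal distance between sample_ring and bay_ring below 0.015 m and z of sample_ring in the frame of bay_ring between 0 and 0.008 m and angle between each of sample_ring, sample_hex, sample_block, sample_angle's own z axis and vertical below 0.1 rad and linear speed of each of sample_ring, sample_hex, sample_block, sample_angle below 0.02 m/s and horizontal distance between sample_hex and bay_hex below 0.015 m and z of sample_hex in the frame of bay_hex between 0 and 0.008 m and horizontal distance between sample_block and bay_block below 0.015 m and z of sample_block in the frame of bay_block between 0 and 0.008 m and horizontal distance between sample_angle and bay_angle below 0.015 m and z of sample_angle in the frame of bay_angle between 0 and 0.008 m); the robot touches nothing.
It also fails if it takes over 144 s, if anything falls off the work surface, if the arm or the gripper's body presses on something with over 40 N, if the wrist force passes 120 N, or if a joint passes its speed limit or range.

## Robot

A 6-joint arm with a two-finger parallel gripper is mounted at the origin on the work surface. World frame = base frame: x ahead of the robot, y to its left, z up, the work surface at z = 0. Lengths are in m, angles in rad, forces in N, time in s.
With the tool pointing down it reaches from about 0.3 to 0.775 m from the base axis. Payload 14.6 kg.
Tool frame: the origin (TCP) lies at the very end of the fingers, on their centre line; the grasp point (between the pads) lies 19 mm behind it; z points along the fingers, y is the line along which they close (so a half turn about z gives the same grasp; the last joint's range is limited). The gripper opens to 94 mm and grips with 3 to 60 N. Pads are 16 mm wide; open, the fingers measure 119 mm over their backs; the gripper's body (75 mm by 177 mm) begins 78 mm behind the grasp point.
Start: joints at [1.193, 0.3, 1.521, -0, 1.321, -0.067], TCP at [0.168, 0.524, 0.205] pointing down, gripper open.
Joint ranges: [-3.03, 3.03], [-0.79, 2.21], [0.23, 2.52], [-1.04, 4.18], [0, 3.07], [-2.55, 2.55]. Speed limits (rad/s): [2.22, 2.22, 2.57, 3.14, 3.14, 3.14].

## Interface

Orientations are given as [roll, pitch, yaw] about the fixed x, y, z axes, in that order (R = Rz(yaw) Ry(pitch) Rx(roll)).
In Python, from station import ctrl gives the robot as it stands.
- The arm moves only by the tool move_arm, never from a script. Its argument "targets" is a list of rows, each a list of 6 numbers: the shift along the tool's x, y, z in units of 1000 mm (1.0 is 1000 mm), then the turn, a rotation vector about the tool's x, y, z in units of 30 degrees (1.0 is 30 degrees). In form: [[tx, ty, tz, ax, ay, az], ...]. A call has exactly 5 rows; each row is the pose to reach, as a shift and turn from the pose commanded when the call began, along the tool's axes at that moment; what a row does not reach only later rows make up. A row lasts 1/12 s, in which the tool goes at most 41.7 mm and 7.16 degrees, less where a joint would pass 70% of its speed; a pose out of reach is approached as far as the arm can. A call with a number of a shift or a turn outside -1 to 1 is refused whole. A call with a gripper value outside its range is refused whole. "fingers" is the opening, from -1 (shut) to 1 (fully open), set as the call begins (left out, the last holds). The fingers move at their own pace and stop on an object; "grip_force" is the grip in N (left out, the last holds). Time passes only in rows, so rows that repeat a pose let the fingers close, or fill a call up. It gives the time, the measured TCP pose, the force and the opening at its end, in the units of the state.
- ctrl.get_obs(): the state, without advancing time (a new reading comes with each control period).
- ctrl.camera(name): name is "scene" or "top" or "wrist"; returns the picture (400x640x3 uint8, red, green, blue); there is no depth.
- ctrl.camera_info(name): a dict with "fx", "fy", "cx", "cy" (pixels), "k1" (the pictures are not rectified: a ray, as slopes to the right and down, at radius r is drawn at 1 + k1 r^2 times it, then the intrinsics apply), "rvec" (rotation vector, rad) and "tvec" (3), from world to camera coordinates, as OpenCV has them. Camera axes: x right, y down, z forward; pixel columns grow to the right and rows downward; lengths in m; the calibration is good to about 2 mm. A picture is of the moment at which its call begins: read the wrist's pose just before it. camera_info takes no time and is no camera call; for the wrist camera it gives the pose at the moment of the call.
- ctrl.hand_in(): hands the job in, once; it reports no verdict.
The state is a dict: "time_s": time; "qpos": joint angles; "joint_vel": joint speeds; "tau": joint torques, N m; "ee_pos": TCP position; "eef_rot": TCP orientation; "force": force on the tool from outside, world axes, zero at the start; "moment": the same for the moment, N m; "grip_width": finger opening in m.
Only numpy, scipy, OpenCV 4.12 (cv2) and the standard library are available. Lean on these libraries where they do the work, as an engineer would, in place of code of your own. Each camera call takes 0.05 s, during which the arm holds its last target. There are 200 camera calls.

## Working session

There is one attempt and no reset: what is moved stays moved. The work goes in short steps, Python scripts to look and compute and a tool call to move; the robot and the scene stay as the last step left them, time stands still between calls to the robot, and variables do not carry over. Pictures are saved under pics/ and viewed, on a budget of 14 in all, crops included, one or two more only if the job needs it, and the job is handed in when it is done.

Besides the shell and the picture viewer there is one more tool, called as a command line: name --pt "numbers of a row" for each row, then --argument value for the rest. move_arm: Moves the arm, as the interface text tells. Shifts and turns lie within -1 to 1; 1 stands for 1000 mm of shift or 30 degrees of turn. Its arguments: {"type":"object","properties":{"targets":{"type":"array"},"fingers":{"type":"number"},"grip_force":{"type":"number"}},"required":["targets"]}

```bash
mkdir -p pics; ls; python3 - <<'E'
from station import ctrl
import cv2
for n in ("scene","top"):
    cv2.imwrite(f"pics/{n}0.png",ctrl.camera(n)[:,:,::-1])
    print(ctrl.camera_info(n))
print(ctrl.get_obs())
E
```

```text
pics
{'fx': 488.9753240876522, 'fy': 488.9753240876522, 'cx': 324.1909091135377, 'cy': 197.6046429151654, 'k1': -0.10052073446339123, 'rvec': array([ 1.18826765,  2.3511239 , -0.93292943]), 'tvec': array([ 0.28252701, -0.22593326,  1.53923019])}
{'fx': 448.0547587455695, 'fy': 448.0547587455695, 'cx': 318.6715018988788, 'cy': 200.0621173840686, 'k1': -0.0931711921223461, 'rvec': array([ 2.17839333, -2.17415887,  0.10361697]), 'tvec': array([-0.00825966,  0.42847154,  0.98623345])}
{'time_s': 0.1, 'qpos': array([ 1.19339628e+00,  3.00396594e-01,  1.52152080e+00, -1.68954203e-05,
        1.32071154e+00, -6.66119109e-02]), 'joint_vel': array([-2.39362934e-03, -7.72168130e-04, -2.63116190e-03,  1.01510750e-03,
       -5.55623650e-05, -7.04697274e-04]), 'tau': array([ 2.07796176e-03, -5.32649159e+01, -3.53282797e+01,  7.09553878e-02,
        2.35263957e-02, -5.48492835e-05]), 'ee_pos': array([0.16811962, 0.52342318, 0.2049527 ]), 'eef_rot': array([-3.14055758e+00, -5.26484868e-05,  2.83080868e+00]), 'force': array([0.47017428, 0.35976482, 0.51453595]), 'moment': array([-0.0372157 , -0.02082003, -0.01297743]), 'grip_width': 0.09411086526614296}
```

View pics/top0.png

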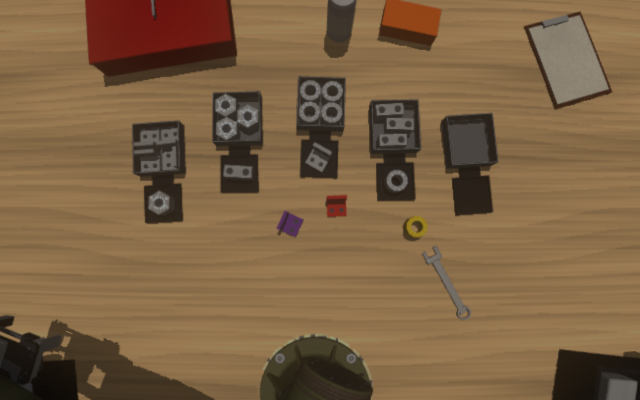

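View pics/scene0.png

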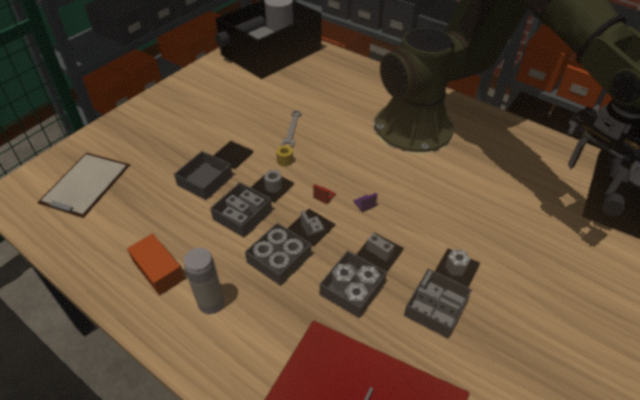

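```bash
python3 - <<'E'
import cv2
im=cv2.imread("pics/top0.png")
c=im[70:240,125:325]; c2=im[70:240,285:505]
cv2.imwrite("pics/cA.png",cv2.convertScaleAbs(cv2.resize(c,None,fx=3.5,fy=3.5,interpolation=cv2.INTER_CUBIC),alpha=1.7))
cv2.imwrite("pics/cB.png",cv2.convertScaleAbs(cv2.resize(c2,None,fx=3.5,fy=3.5,interpolation=cv2.INTER_CUBIC),alpha=1.7))
E
```

```text
(no output)
```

View pics/cA.png

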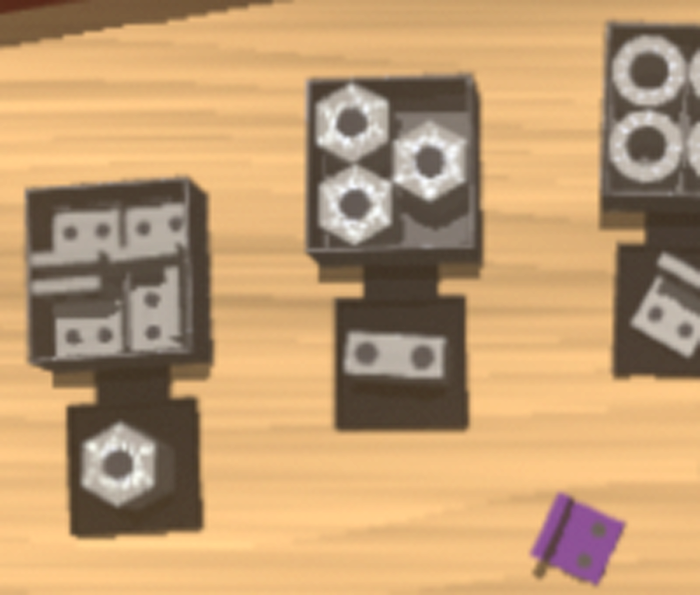

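View pics/cB.png

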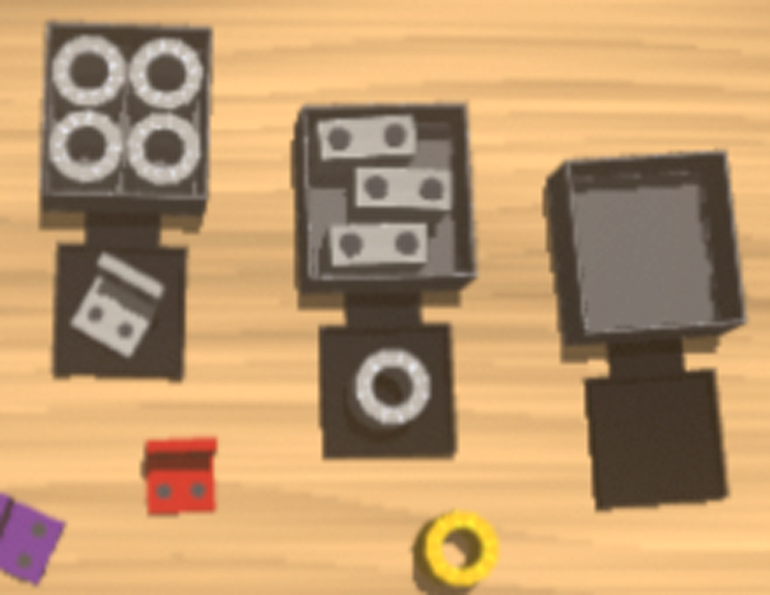

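```bash
cat > h.py <<'E'
from station import ctrl
import numpy as np, cv2
from scipy.spatial.transform import Rotation as Ro
def p2w(ci,uv,z):
    uv=np.array(uv,float).reshape(-1,1,2)
    K=np.array([[ci['fx'],0,ci['cx']],[0,ci['fy'],ci['cy']],[0,0,1]])
    n=cv2.undistortPoints(uv,K,np.array([ci['k1'],0,0,0,0]))[:,0]
    R=cv2.Rodrigues(ci['rvec'])[0]; C=-R.T@ci['tvec']
    d=np.c_[n,np.ones(len(n))]@R
    return (C+d*((z-C[2])/d[:,2])[:,None])[:,:2]
def go(x,y,z,yawdeg,base=None):
    """shift/turn in tool axes from measured pose to the downward pose with given tool yaw"""
    o=ctrl.get_obs(); R0=Ro.from_euler('xyz',o['eef_rot'])
    R1=Ro.from_euler('xyz',[np.pi,0,np.radians(yawdeg)])
    t=R0.inv().apply(np.array([x,y,z])-o['ee_pos'])
    r=np.degrees((R0.inv()*R1).as_rotvec())/30
    print('shift',t.round(4),'turn',r.round(3),'t',round(o['time_s'],2))
E
python3 - <<'E'
from h import *
ci=ctrl.camera_info('top')
R=cv2.Rodrigues(ci['rvec'])[0]; print(-R.T@ci['tvec'])
def W(p,z,x0): 
    p=np.array(p,float); return p2w(ci,np.c_[x0-.5+(p[:,0]+.5)/3.5,70-.5+(p[:,1]+.5)/3.5],z)
T={1:(125,[(68,405),(198,399),(203,529),(71,536)]),2:(125,[(335,298),(466,296),(468,429),(336,430)]),
3:(285,[(58,245),(186,246),(183,380),(54,376)]),4:(285,[(319,326),(450,324),(455,455),(323,458)]),5:(285,[(585,380),(715,370),(727,497),(597,510)])}
for k,(x0,p) in T.items():
    w=W(p,.010,x0); v=(w[0]+w[1]-w[2]-w[3]); print('tray',k,w.mean(0).round(4),'yaw',np.degrees(np.arctan2(v[1],v[0])).round(1),np.linalg.norm(np.roll(w,1,0)-w,axis=1).round(3))
w=W([(120,422),(157,440),(155,484),(119,507),(80,487),(82,443)],.044,125);c=w.mean(0)
print('hex',c,np.degrees(np.arctan2(*(w-c).T[::-1])),np.linalg.norm(w-c,axis=1))
w=W([(346,332),(446,338),(444,378),(343,373)],.042,125);v=w[1]+w[2]-w[0]-w[3];print('block',w.mean(0),np.degrees(np.arctan2(v[1],v[0])),np.linalg.norm(np.roll(w,1,0)-w,axis=1))
w=W([(104,253),(163,288),(158,300),(98,266)],.052,285);v=w[1]+w[2]-w[0]-w[3];a=np.arctan2(v[1],v[0]);print('angle upright',w.mean(0),np.degrees(a),np.linalg.norm(np.roll(w,1,0)-w,axis=1))
h=W([(95,314),(125,330),(71,322),(132,357)],.012,285);print('holes,far corners',h)
print('ring',W([(393,386)],.044,285))
E
```

```text
[ 0.33655652 -0.00386004  1.02128708]
tray 1 [0.4217 0.3485] yaw 3.7 [0.086 0.087 0.085 0.088]
tray 2 [0.4903 0.1742] yaw 1.8 [0.087 0.086 0.088 0.086]
tray 3 [ 0.5246 -0.0081] yaw -1.4 [0.087 0.084 0.089 0.084]
tray 4 [ 0.473  -0.1821] yaw 1.1 [0.087 0.086 0.086 0.086]
tray 5 [ 0.4416 -0.3601] yaw 3.7 [0.086 0.088 0.084 0.088]
hex [0.42085502 0.34702454] [   0.28454982  -57.95888043 -118.14174429 -177.74883611  121.01170066
   61.59170341] [0.02658879 0.02856223 0.02701764 0.02738631 0.02873478 0.02768501]
block [0.49038066 0.17271058] -93.13890293722106 [0.02629158 0.06390266 0.02556388 0.06431845]
angle upright [ 0.53890486 -0.01440605] -120.40715309484817 [0.00914189 0.04327482 0.00827909 0.04344843]
holes,far corners [[ 0.52246542  0.00843139]
 [ 0.51193979 -0.01115016]
 [ 0.5171443   0.02405828]
 [ 0.49416684 -0.01572736]]
ring [[ 0.47125055 -0.18002385]]
```

```bash
python3 -c "
from h import *
go(.4712,-.1800,.13,90)"
```

```text
shift [-0.5037 -0.577   0.0755] turn [-2.000e-03  1.000e-03  2.406e+00] t 0.1
```

move_arm --pt "-0.504 -0.577 0.075 0 0 2.406" --pt "-0.504 -0.577 0.075 0 0 2.406" --pt "-0.504 -0.577 0.075 0 0 2.406" --pt "-0.504 -0.577 0.075 0 0 2.406" --pt "-0.504 -0.577 0.075 0 0 2.406" --fingers 0.32 --grip_force 30

```text
refused, turn out of range in row 1
```

```bash
python3 -c "
from h import *
go(.4712,-.1800,.13,90);print(ctrl.get_obs()['grip_width'])"
```

```text
shift [-0.5037 -0.577   0.0755] turn [-2.000e-03  1.000e-03  2.406e+00] t 0.1
0.09411086526614296
```

move_arm --pt "-0.504 -0.577 0.075 0 0 1" --pt "-0.504 -0.577 0.075 0 0 1" --pt "-0.504 -0.577 0.075 0 0 1" --pt "-0.504 -0.577 0.075 0 0 1" --pt "-0.504 -0.577 0.075 0 0 1" --fingers 0.32 --grip_force 30

```text
time_s: 0.52
ee_pos: [0.2504, 0.3314, 0.1847]
eef_rot: [-3.141, 0.0, 2.3]
force: [0.8, 0.0, 1.4]
grip_width: 0.0642
```

```bash
python3 -c "
from h import *
go(.4712,-.1800,.13,90);print(ctrl.get_obs()['grip_width'])"
```

```text
shift [-0.5285 -0.1759  0.0548] turn [-1.000e-03  0.000e+00  1.392e+00] t 0.52
0.06421229834364059
```

move_arm --pt "-0.529 -0.176 0.055 0 0 1" --pt "-0.529 -0.176 0.055 0 0 1" --pt "-0.529 -0.176 0.055 0 0 1" --pt "-0.529 -0.176 0.055 0 0 1" --pt "-0.529 -0.176 0.055 0 0 1"

```text
time_s: 0.93
ee_pos: [0.3341, 0.1416, 0.1646]
eef_rot: [3.141, -0.0, 1.776]
force: [1.1, 0.8, -0.2]
grip_width: 0.0619
```

```bash
python3 -c "
from h import *
go(.4712,-.1800,.13,90)"
```

```text
shift [-0.3428  0.0687  0.0346] turn [ 0.001 -0.     0.392] t 0.93
```

move_arm --pt "-0.343 0.069 0.035 0 0 0.39" --pt "-0.343 0.069 0.035 0 0 0.39" --pt "-0.343 0.069 0.035 0 0 0.39" --pt "-0.343 0.069 0.035 0 0 0.39" --pt "-0.343 0.069 0.035 0 0 0.39"

```text
time_s: 1.35
ee_pos: [0.417, -0.0487, 0.1437]
eef_rot: [3.141, -0.0, 1.579]
force: [0.6, 0.6, 0.5]
grip_width: 0.0618
```

```bash
python3 -c "
from h import *
go(.4712,-.1800,.13,90)"
```

```text
shift [-0.1317  0.0531  0.0137] turn [ 0.    -0.     0.016] t 1.35
```

move_arm --pt "-0.132 0.053 0.014 0 0 0.016" --pt "-0.132 0.053 0.014 0 0 0.016" --pt "-0.132 0.053 0.014 0 0 0.016" --pt "-0.132 0.053 0.014 0 0 0.016" --pt "-0.132 0.053 0.014 0 0 0.016"

```text
time_s: 1.77
ee_pos: [0.4713, -0.181, 0.1289]
eef_rot: [-3.14, -0.0, 1.568]
force: [-1.0, 0.8, -0.5]
grip_width: 0.0619
```

```bash
python3 - <<'E'
from h import *
go(.4712,-.1800,.016,90)
cv2.imwrite("pics/w1.png",cv2.convertScaleAbs(ctrl.camera("wrist")[:,:,::-1],alpha=1.6))
E
```

```text
shift [1.000e-03 1.000e-04 1.129e-01] turn [-0.002 -0.    -0.006] t 1.77
```

View pics/w1.png

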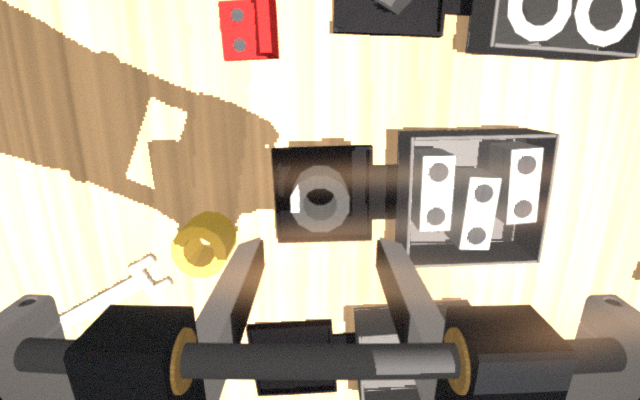

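The wrist view shows the steel collar at (321,198) in the black tray in front of the block bin; the yellow collar at (203,245) is the look-alike and stays. Descending.

```bash
python3 -c "
from h import *
print(p2w(ctrl.camera_info('wrist'),[(321,198)],.044), p2w(ctrl.camera_info('wrist'),[(273,148),(371,146),(371,240),(277,242)],.010).mean(0))"
```

```text
[[ 0.47124823 -0.17166442]] [ 0.47301573 -0.17963138]
```

move_arm --pt "0.001 0 0.04 0 0 0" --pt "0.001 0 0.075 0 0 0" --pt "0.001 0 0.1 0 0 0" --pt "0.001 0 0.113 0 0 0" --pt "0.001 0 0.113 0 0 0"

```text
time_s: 2.23
ee_pos: [0.4692, -0.1752, 0.0145]
eef_rot: [-3.137, -0.002, 1.572]
force: [-0.8, -0.0, -0.1]
grip_width: 0.0621
```

move_arm --pt "0 0 0 0 0 0" --pt "0 0 0 0 0 0" --pt "0 0 0 0 0 0" --pt "0 0 0 0 0 0" --pt "0 0 0 0 0 0" --fingers -1

```text
time_s: 2.65
ee_pos: [0.4716, -0.177, 0.0184]
eef_rot: [3.14, 0.001, 1.571]
force: [-1.7, 2.4, 8.7]
grip_width: 0.0457
```

move_arm --pt "0 0 0 0 0 0" --pt "0 0 0 0 0 0" --pt "0 0 0 0 0 0" --pt "0 0 0 0 0 0" --pt "0 0 0 0 0 0"

```text
time_s: 3.07
ee_pos: [0.4716, -0.177, 0.0184]
eef_rot: [3.14, 0.001, 1.571]
force: [-1.4, 3.5, 8.3]
grip_width: 0.0457
```

move_arm --pt "0 0 -0.02 0 0 0" --pt "0 0 -0.055 0 0 0" --pt "0 0 -0.09 0 0 0" --pt "0 0 -0.113 0 0 0" --pt "0 0 -0.113 0 0 0"

```text
time_s: 3.48
ee_pos: [0.4728, -0.1778, 0.1351]
eef_rot: [3.134, 0.003, 1.571]
force: [1.5, -0.5, -4.1]
grip_width: 0.0454
```

move_arm --pt "0 0 0 0 0 0" --pt "0 0 0 0 0 0" --pt "0 0 0 0 0 0" --pt "0 0 0 0 0 0" --pt "0 0 0 0 0 0"

```text
time_s: 3.9
ee_pos: [0.4706, -0.1768, 0.1289]
eef_rot: [-3.14, -0.001, 1.571]
force: [0.0, -0.6, -3.9]
grip_width: 0.0459
```

```bash
python3 -c "
from h import *
go(.4416,-.3601,.13,90)"
```

```text
shift [-0.1833 -0.029  -0.0012] turn [-0.003 -0.001  0.   ] t 3.9
```

move_arm --pt "-0.035 -0.006 0 0 0 0" --pt "-0.075 -0.012 0 0 0 0" --pt "-0.115 -0.018 0 0 0 0" --pt "-0.15 -0.024 0 0 0 0" --pt "-0.175 -0.028 0 0 0 0"

```text
time_s: 4.32
ee_pos: [0.4419, -0.3547, 0.1293]
eef_rot: [-3.141, -0.0, 1.57]
force: [0.6, -0.6, -3.3]
grip_width: 0.0456
```

move_arm --pt "-0.007 -0.001 0 0 0 0" --pt "-0.008 -0.001 0 0 0 0" --pt "-0.008 -0.001 0 0 0 0" --pt "-0.008 -0.001 0 0 0 0" --pt "-0.008 -0.001 0 0 0 0"

```text
time_s: 4.73
ee_pos: [0.4424, -0.3588, 0.13]
eef_rot: [-3.142, -0.0, 1.572]
force: [-0.2, 0.1, -2.8]
grip_width: 0.0461
```

```bash
python3 -c "
from h import *
go(.4416,-.3601,.019,90)"
```

```text
shift [-0.0013 -0.0008  0.111 ] turn [-0.    -0.     0.003] t 4.73
```

move_arm --pt "-0.001 0 0.03 0 0 0" --pt "-0.001 0 0.065 0 0 0" --pt "-0.001 0 0.09 0 0 0" --pt "-0.001 0 0.105 0 0 0" --pt "-0.001 0 0.11 0 0 0"

```text
time_s: 5.15
ee_pos: [0.4412, -0.3592, 0.0182]
eef_rot: [-3.138, -0.003, 1.572]
force: [-17.8, 16.3, 40.0]
grip_width: 0.0457
```

move_arm --pt "0 0 0 0 0 0" --pt "0 0 0 0 0 0" --pt "0 0 0 0 0 0" --pt "0 0 0 0 0 0" --pt "0 0 0 0 0 0"

```text
time_s: 5.57
ee_pos: [0.4423, -0.3611, 0.0205]
eef_rot: [3.141, 0.001, 1.571]
force: [-0.1, 0.4, -3.6]
grip_width: 0.0455
```

move_arm --pt "0 0 0 0 0 0" --pt "0 0 0 0 0 0" --pt "0 0 0 0 0 0" --pt "0 0 0 0 0 0" --pt "0 0 0 0 0 0" --fingers 0.3

```text
time_s: 5.98
ee_pos: [0.4421, -0.3611, 0.0201]
eef_rot: [3.141, 0.0, 1.571]
force: [0.1, -0.1, -0.3]
grip_width: 0.0608
```

move_arm --pt "0 0 -0.02 0 0 0" --pt "0 0 -0.055 0 0 0" --pt "0 0 -0.09 0 0 0" --pt "0 0 -0.11 0 0 0" --pt "0 0 -0.11 0 0 0"

```text
time_s: 6.4
ee_pos: [0.4434, -0.3623, 0.1349]
eef_rot: [3.136, 0.005, 1.571]
force: [0.9, -0.9, -0.0]
grip_width: 0.0609
```

```bash
python3 -c "
from h import *
go(.4904,.1727,.13,86.9)"
```

```text
shift [0.535  0.0471 0.0025] turn [0.011 0.009 0.104] t 6.4
```

move_arm --pt "0.03 0.003 0 0 0 0.02" --pt "0.07 0.006 0 0 0 0.04" --pt "0.11 0.01 0 0 0 0.06" --pt "0.15 0.013 0 0 0 0.08" --pt "0.19 0.017 0 0 0 0.1" --fingers -0.1

```text
time_s: 6.82
ee_pos: [0.4583, -0.1692, 0.1293]
eef_rot: [-3.141, -0.0, 1.518]
force: [1.4, 0.1, 0.4]
grip_width: 0.0426
```

move_arm --pt "0.04 0.004 0 0 0 0" --pt "0.08 0.007 0 0 0 0" --pt "0.12 0.01 0 0 0 0" --pt "0.16 0.014 0 0 0 0" --pt "0.2 0.018 0 0 0 0"

```text
time_s: 7.23
ee_pos: [0.487, 0.0298, 0.1295]
eef_rot: [-3.141, 0.0, 1.519]
force: [1.0, -0.8, 0.5]
grip_width: 0.0424
```

move_arm --pt "0.04 0.004 0 0 0 0" --pt "0.08 0.007 0 0 0 0" --pt "0.11 0.01 0 0 0 0" --pt "0.13 0.012 0 0 0 0" --pt "0.14 0.012 0 0 0 0"

```text
time_s: 7.65
ee_pos: [0.5064, 0.1692, 0.1291]
eef_rot: [-3.141, 0.0, 1.521]
force: [-0.3, -0.0, -0.3]
grip_width: 0.0424
```

move_arm --pt "0 0 0 0 0 0" --pt "0 0 0 0 0 0" --pt "0 0 0 0 0 0" --pt "0 0 0 0 0 0" --pt "0 0 0 0 0 0"

```text
time_s: 8.07
ee_pos: [0.5067, 0.166, 0.1301]
eef_rot: [3.141, 0.0, 1.517]
force: [0.9, 0.5, 0.2]
grip_width: 0.0424
```

```bash
python3 -c "
from h import *
go(.4904,.1727,.017,86.9)
cv2.imwrite('pics/t2.png',cv2.convertScaleAbs(cv2.resize(ctrl.camera('top')[70:240,125:505,::-1],None,fx=2.1,fy=2.1,interpolation=2),alpha=1.7))"
```

```text
shift [ 0.0059 -0.0167  0.1131] turn [0.    0.    0.001] t 8.07
```

View pics/t2.png

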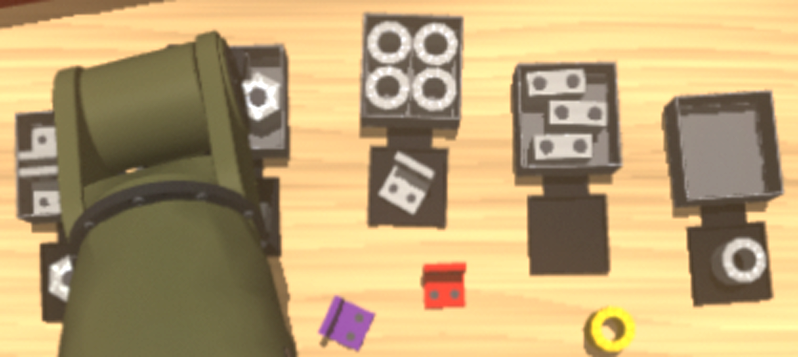

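The ring now stands in the free tray (crop (744,260)); the tray for the block at (568,233) is empty. On to the block.

move_arm --pt "0.006 -0.017 0.03 0 0 0" --pt "0.006 -0.017 0.055 0 0 0" --pt "0.006 -0.017 0.065 0 0 0" --pt "0.006 -0.017 0.07 0 0 0" --pt "0.006 -0.017 0.07 0 0 0"

```text
time_s: 8.53
ee_pos: [0.4902, 0.1735, 0.0597]
eef_rot: [-3.141, 0.0, 1.518]
force: [0.0, 0.7, -0.2]
grip_width: 0.0424
```

```bash
python3 -c "
from h import *
go(.4904,.1727,.017,86.9)
print('ring',p2w(ctrl.camera_info('top'),[(124.5+744.5/2.1,69.5+260.5/2.1)],.044))
ci=ctrl.camera_info('wrist');im=ctrl.camera('wrist')[:,:,::-1]
cv2.imwrite('pics/w2.png',cv2.convertScaleAbs(im,alpha=1.3))"
```

```text
shift [-0.0008  0.0003  0.0427] turn [-0.001  0.001  0.003] t 8.53
ring [[ 0.4415515  -0.36386528]]
```

View pics/w2.png

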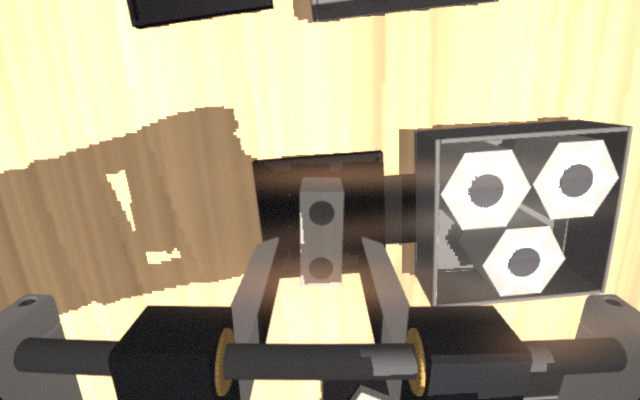

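The block (321,230) lies centred between the fingers.

move_arm --pt "-0.001 0 0.015 0 0 0" --pt "-0.001 0 0.028 0 0 0" --pt "-0.001 0 0.037 0 0 0" --pt "-0.001 0 0.041 0 0 0" --pt "-0.001 0 0.042 0 0 0"

```text
time_s: 9.0
ee_pos: [0.4901, 0.1728, 0.018]
eef_rot: [-3.142, 0.0, 1.518]
force: [-0.7, -0.2, 0.4]
grip_width: 0.0421
```

move_arm --pt "0 0 0 0 0 0" --pt "0 0 0 0 0 0" --pt "0 0 0 0 0 0" --pt "0 0 0 0 0 0" --pt "0 0 0 0 0 0" --fingers -1

```text
time_s: 9.42
ee_pos: [0.4904, 0.173, 0.0187]
eef_rot: [3.14, -0.0, 1.519]
force: [-0.9, 0.4, 6.7]
grip_width: 0.0257
```

move_arm --pt "0 0 0 0 0 0" --pt "0 0 -0.02 0 0 0" --pt "0 0 -0.05 0 0 0" --pt "0 0 -0.08 0 0 0" --pt "0 0 -0.1 0 0 0"

```text
time_s: 9.83
ee_pos: [0.4901, 0.1729, 0.1203]
eef_rot: [3.14, -0.0, 1.519]
force: [0.8, 0.4, -2.8]
grip_width: 0.0258
```

move_arm --pt "0 0 -0.01 0 0 0" --pt "0 0 -0.012 0 0 0" --pt "0 0 -0.012 0 0 0" --pt "0 0 -0.012 0 0 0" --pt "0 0 -0.012 0 0 0"

```text
time_s: 10.25
ee_pos: [0.4893, 0.1727, 0.1284]
eef_rot: [-3.139, 0.001, 1.519]
force: [-0.2, 0.8, -3.4]
grip_width: 0.0256
```

```bash
python3 -c "
from h import *
go(.473,-.1821,.13,90)"
```

```text
shift [-0.3551  0.0023 -0.0013] turn [-0.005  0.001 -0.1  ] t 10.25
```

move_arm --pt "-0.025 0 0 0 0 0" --pt "-0.06 0 0 0 0 0" --pt "-0.1 0 0 0 0 0" --pt "-0.14 0.001 0 0 0 0" --pt "-0.18 0.002 0 0 0 0"

```text
time_s: 10.67
ee_pos: [0.4817, -0.0086, 0.129]
eef_rot: [-3.14, -0.0, 1.519]
force: [1.2, -0.7, -4.2]
grip_width: 0.0263
```

move_arm --pt "-0.04 0 0 0 0 0" --pt "-0.08 0 0 0 0 0" --pt "-0.12 0 0 0 0 0" --pt "-0.15 0 0 0 0 0" --pt "-0.175 0 0 0 0 0"

```text
time_s: 11.08
ee_pos: [0.4725, -0.184, 0.1289]
eef_rot: [-3.14, -0.001, 1.517]
force: [-0.1, -0.5, -3.5]
grip_width: 0.0258
```

move_arm --pt "0 0 0.01 0 0 0" --pt "0 0 0.03 0 0 0" --pt "0 0 0.045 0 0 0" --pt "0 0 0.05 0 0 0" --pt "0 0 0.05 0 0 0"

```text
time_s: 11.5
ee_pos: [0.4725, -0.1811, 0.0782]
eef_rot: [-3.138, -0.001, 1.519]
force: [1.0, 0.8, -3.9]
grip_width: 0.0257
```

```bash
python3 -c "
from h import *
go(.473,-.1821,.020,87)"
```

```text
shift [-0.0011  0.0007  0.0582] turn [-0.006 -0.003  0.001] t 11.5
```

move_arm --pt "-0.001 0 0.02 0 0 0" --pt "-0.001 0 0.037 0 0 0" --pt "-0.001 0 0.047 0 0 0" --pt "-0.001 0 0.053 0 0 0" --pt "-0.001 0 0.056 0 0 0"

```text
time_s: 11.92
ee_pos: [0.4734, -0.1826, 0.0237]
eef_rot: [-3.141, -0.0, 1.519]
force: [-0.5, 1.0, -3.4]
grip_width: 0.0258
```

move_arm --pt "0 0 0.001 0 0 0" --pt "0 0 0.002 0 0 0" --pt "0 0 0.002 0 0 0" --pt "0 0 0.002 0 0 0" --pt "0 0 0.002 0 0 0"

```text
time_s: 12.33
ee_pos: [0.4736, -0.1829, 0.0224]
eef_rot: [3.141, 0.0, 1.519]
force: [-0.0, -0.4, -4.0]
grip_width: 0.0255
```

move_arm --pt "0 0 0 0 0 0" --pt "0 0 0 0 0 0" --pt "0 0 0 0 0 0" --pt "0 0 0 0 0 0" --pt "0 0 0 0 0 0" --fingers -0.1

```text
time_s: 12.75
ee_pos: [0.4735, -0.1828, 0.0221]
eef_rot: [3.141, 0.0, 1.519]
force: [0.1, 0.3, -0.5]
grip_width: 0.0422
```

move_arm --pt "0 0 -0.01 0 0 0" --pt "0 0 -0.04 0 0 0" --pt "0 0 -0.075 0 0 0" --pt "0 0 -0.1 0 0 0" --pt "0 0 -0.11 0 0 0"

```text
time_s: 13.17
ee_pos: [0.4745, -0.1833, 0.1363]
eef_rot: [3.137, 0.002, 1.519]
force: [0.7, -0.9, 0.9]
grip_width: 0.0421
```

```bash
python3 -c "
from h import *
go(.4209,.3470,.13,121.5)"
```

```text
shift [ 0.5268 -0.0812  0.0048] turn [ 0.008  0.007 -1.149] t 13.17
```

move_arm --pt "0.03 -0.005 0 0 0 -0.1" --pt "0.07 -0.011 0.002 0 0 -0.3" --pt "0.11 -0.017 0.003 0 0 -0.53" --pt "0.15 -0.023 0.003 0 0 -0.76" --pt "0.19 -0.029 0.003 0 0 -1" --fingers 0.4

```text
time_s: 13.58
ee_pos: [0.4534, 0.0101, 0.1288]
eef_rot: [-3.141, -0.0, 2.047]
force: [0.6, 0.3, 0.2]
grip_width: 0.0657
```

```bash
python3 -c "
from h import *
go(.4209,.3470,.13,121.5)"
```

```text
shift [ 0.3143  0.1255 -0.0011] turn [-0.001 -0.    -0.141] t 13.58
```

move_arm --pt "0.037 0.015 0 0 0 -0.07" --pt "0.074 0.03 0 0 0 -0.141" --pt "0.111 0.044 0 0 0 -0.141" --pt "0.148 0.059 0 0 0 -0.141" --pt "0.185 0.074 0 0 0 -0.141"

```text
time_s: 14.0
ee_pos: [0.4355, 0.2088, 0.1289]
eef_rot: [-3.141, 0.0, 2.116]
force: [0.5, -0.6, -0.5]
grip_width: 0.0658
```

```bash
python3 -c "
from h import *
go(.4209,.3470,.13,121.5)"
```

```text
shift [ 0.1258  0.0591 -0.0011] turn [-0.    0.   -0.01] t 14.0
```

move_arm --pt "0.037 0.017 0 0 0 -0.01" --pt "0.074 0.034 0 0 0 -0.01" --pt "0.1 0.047 0 0 0 -0.01" --pt "0.12 0.056 0 0 0 -0.01" --pt "0.126 0.059 0 0 0 -0.01"

```text
time_s: 14.42
ee_pos: [0.4205, 0.3477, 0.1285]
eef_rot: [-3.141, -0.0, 2.123]
force: [-0.0, 0.3, -0.2]
grip_width: 0.0656
```

move_arm --pt "0 0 0.02 0 0 0" --pt "0 0 0.045 0 0 0" --pt "0 0 0.06 0 0 0" --pt "0 0 0.065 0 0 0" --pt "0 0 0.065 0 0 0"

```text
time_s: 14.83
ee_pos: [0.4212, 0.3443, 0.0629]
eef_rot: [-3.139, 0.0, 2.12]
force: [0.3, 0.9, 0.2]
grip_width: 0.0658
```

```bash
python3 -c "
from h import *
go(.4209,.3470,.018,121.5)"
```

```text
shift [0.0024 0.0013 0.0449] turn [-0.005  0.    -0.001] t 14.83
```

move_arm --pt "0.001 0.001 0.015 0 0 0" --pt "0.002 0.001 0.03 0 0 0" --pt "0.002 0.001 0.039 0 0 0" --pt "0.002 0.001 0.044 0 0 0" --pt "0.002 0.001 0.045 0 0 0"

```text
time_s: 15.25
ee_pos: [0.4214, 0.3473, 0.0189]
eef_rot: [-3.141, 0.0, 2.121]
force: [0.2, -0.8, 0.7]
grip_width: 0.0653
```

move_arm --pt "0 0 0 0 0 0" --pt "0 0 0 0 0 0" --pt "0 0 0 0 0 0" --pt "0 0 0 0 0 0" --pt "0 0 0 0 0 0" --fingers -1

```text
time_s: 15.67
ee_pos: [0.4215, 0.3476, 0.0196]
eef_rot: [3.141, 0.0, 2.121]
force: [-2.4, -2.1, 6.2]
grip_width: 0.0459
```

move_arm --pt "0 0 0 0 0 0" --pt "0 0 -0.02 0 0 0" --pt "0 0 -0.05 0 0 0" --pt "0 0 -0.08 0 0 0" --pt "0 0 -0.1 0 0 0"

```text
time_s: 16.08
ee_pos: [0.4215, 0.3476, 0.1212]
eef_rot: [3.14, -0.0, 2.121]
force: [0.4, -0.5, -4.2]
grip_width: 0.0458
```

move_arm --pt "0 0 -0.01 0 0 0" --pt "0 0 -0.012 0 0 0" --pt "0 0 -0.012 0 0 0" --pt "0 0 -0.012 0 0 0" --pt "0 0 -0.012 0 0 0"

```text
time_s: 16.5
ee_pos: [0.4208, 0.3471, 0.1293]
eef_rot: [-3.139, 0.0, 2.121]
force: [0.2, 0.5, -5.4]
grip_width: 0.0458
```

```bash
python3 -c "
from h import *
go(.4903,.1742,.13,121.5)"
```

```text
shift [-0.1837 -0.0311 -0.0006] turn [-0.005  0.     0.   ] t 16.5
```

Hex held (46 mm). Over to tray 2.

move_arm --pt "-0.03 -0.005 0 0 0 0" --pt "-0.07 -0.012 0 0 0 0" --pt "-0.11 -0.019 0 0 0 0" --pt "-0.15 -0.025 0 0 0 0" --pt "-0.175 -0.03 0 0 0 0"

```text
time_s: 16.92
ee_pos: [0.4877, 0.1795, 0.1299]
eef_rot: [-3.14, 0.0, 2.119]
force: [-0.1, 0.0, -5.0]
grip_width: 0.0457
```

move_arm --pt "-0.007 -0.001 0.01 0 0 0" --pt "-0.009 -0.001 0.03 0 0 0" --pt "-0.009 -0.001 0.045 0 0 0" --pt "-0.009 -0.001 0.05 0 0 0" --pt "-0.009 -0.001 0.05 0 0 0"

```text
time_s: 17.33
ee_pos: [0.49, 0.1744, 0.0791]
eef_rot: [-3.138, -0.001, 2.121]
force: [-0.2, -1.0, -5.0]
grip_width: 0.0458
```

```bash
python3 -c "
from h import *
go(.4903,.1742,.021,121.5)"
```

```text
shift [-0.0004  0.0004  0.058 ] turn [-0.007 -0.002  0.001] t 17.33
```

move_arm --pt "0 0 0.02 0 0 0" --pt "0 0 0.037 0 0 0" --pt "0 0 0.047 0 0 0" --pt "0 0 0.053 0 0 0" --pt "0 0 0.056 0 0 0"

```text
time_s: 17.75
ee_pos: [0.491, 0.1747, 0.0247]
eef_rot: [-3.141, -0.0, 2.121]
force: [-0.0, 1.4, -4.6]
grip_width: 0.0456
```

move_arm --pt "0 0 0.001 0 0 0" --pt "0 0 0.003 0 0 0" --pt "0 0 0.003 0 0 0" --pt "0 0 0.003 0 0 0" --pt "0 0 0.003 0 0 0"

```text
time_s: 18.17
ee_pos: [0.4913, 0.1745, 0.0224]
eef_rot: [3.141, 0.0, 2.121]
force: [0.5, 0.1, -5.6]
grip_width: 0.046
```

move_arm --pt "0 0 0 0 0 0" --pt "0 0 0 0 0 0" --pt "0 0 0 0 0 0" --pt "0 0 0 0 0 0" --pt "0 0 0 0 0 0" --fingers 0.35

```text
time_s: 18.58
ee_pos: [0.4912, 0.1745, 0.0222]
eef_rot: [3.141, 0.0, 2.121]
force: [0.4, 0.1, -0.1]
grip_width: 0.0636
```

move_arm --pt "0 0 -0.01 0 0 0" --pt "0 0 -0.04 0 0 0" --pt "0 0 -0.075 0 0 0" --pt "0 0 -0.1 0 0 0" --pt "0 0 -0.11 0 0 0"

```text
time_s: 19.0
ee_pos: [0.4923, 0.1748, 0.1364]
eef_rot: [3.136, 0.002, 2.121]
force: [0.8, -0.3, 1.2]
grip_width: 0.0632
```

```bash
python3 -c "
from h import *
go(.5389,-.0144,.13,59.6)"
```

```text
shift [-0.1856 -0.0592  0.0064] turn [ 0.011 -0.003  2.064] t 19.0
```

move_arm --pt "-0.02 -0.006 0 0 0 0.15" --pt "-0.04 -0.013 0 0 0 0.35" --pt "-0.06 -0.019 0 0 0 0.57" --pt "-0.08 -0.026 0 0 0 0.78" --pt "-0.1 -0.032 0 0 0 1" --fingers -0.32

```text
time_s: 19.42
ee_pos: [0.5158, 0.0714, 0.1318]
eef_rot: [-3.141, 0.0, 1.592]
force: [1.3, -0.4, 0.2]
grip_width: 0.0342
```

```bash
python3 -c "
from h import *
go(.5389,-.0144,.13,59.6)"
```

```text
shift [-0.0863  0.0213  0.0018] turn [-1.000e-03  0.000e+00  1.054e+00] t 19.42
```

move_arm --pt "-0.02 0.005 0 0 0 0.22" --pt "-0.043 0.011 0 0 0 0.45" --pt "-0.067 0.017 0 0 0 0.67" --pt "-0.08 0.02 0 0 0 0.88" --pt "-0.086 0.021 0 0 0 1"

```text
time_s: 19.83
ee_pos: [0.5394, -0.0148, 0.1317]
eef_rot: [-3.141, 0.0, 1.066]
force: [-0.2, 0.2, 0.4]
grip_width: 0.0315
```

move_arm --pt "0 0 0.01 0 0 0.05" --pt "0 0 0.025 0 0 0.05" --pt "0 0 0.035 0 0 0.05" --pt "0 0 0.04 0 0 0.05" --pt "0 0 0.04 0 0 0.05"

```text
time_s: 20.25
ee_pos: [0.5387, -0.0129, 0.0908]
eef_rot: [-3.14, 0.001, 1.048]
force: [0.1, -0.6, -0.1]
grip_width: 0.0322
```

```bash
python3 -c "
from h import *
go(.5389,-.0144,.023,59.6)
im=ctrl.camera('wrist')[:,:,::-1]
cv2.imwrite('pics/w3.png',cv2.convertScaleAbs(im,alpha=1.2))"
```

```text
shift [-0.0012  0.0011  0.0678] turn [-0.004  0.002  0.014] t 20.25
```

View pics/w3.png

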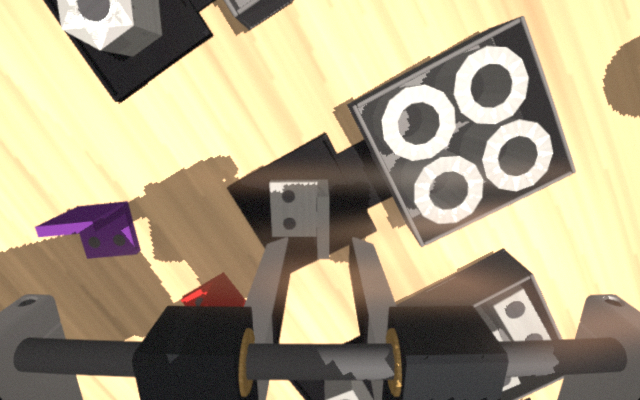

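The steel bracket is at (297,215) with its upright at (321,215), centred between the fingers. The purple (95,230) and red (215,290) look-alikes are off to the left and untouched.

move_arm --pt "-0.001 0.001 0.02 0 0 0.01" --pt "-0.001 0.001 0.04 0 0 0.01" --pt "-0.001 0.001 0.055 0 0 0.01" --pt "-0.001 0.001 0.063 0 0 0.01" --pt "-0.001 0.001 0.067 0 0 0.01"

```text
time_s: 20.72
ee_pos: [0.5396, -0.0143, 0.0245]
eef_rot: [-3.141, 0.0, 1.042]
force: [0.5, 0.5, -0.2]
grip_width: 0.032
```

move_arm --pt "0 0 0 0 0 0" --pt "0 0 0 0 0 0" --pt "0 0 0 0 0 0" --pt "0 0 0 0 0 0" --pt "0 0 0 0 0 0" --fingers -1

```text
time_s: 21.13
ee_pos: [0.5401, -0.0144, 0.0258]
eef_rot: [3.14, -0.001, 1.042]
force: [-1.7, -0.9, 6.2]
grip_width: 0.0079
```

move_arm --pt "0 0 0 0 0 0" --pt "0 0 -0.015 0 0 0" --pt "0 0 -0.04 0 0 0" --pt "0 0 -0.07 0 0 0" --pt "0 0 -0.095 0 0 0"

```text
time_s: 21.55
ee_pos: [0.5395, -0.0143, 0.1215]
eef_rot: [-3.142, 0.0, 1.042]
force: [0.1, 0.4, -2.1]
grip_width: 0.0076
```

move_arm --pt "0 0 -0.01 0 0 0" --pt "0 0 -0.012 0 0 0" --pt "0 0 -0.012 0 0 0" --pt "0 0 -0.012 0 0 0" --pt "0 0 -0.012 0 0 0"

```text
time_s: 21.97
ee_pos: [0.539, -0.0143, 0.1303]
eef_rot: [-3.139, 0.001, 1.042]
force: [-0.4, 0.3, -2.2]
grip_width: 0.0076
```

```bash
python3 -c "
from h import *
a=np.radians(149.6);print(.4217-.018*np.cos(a),.3485-.018*np.sin(a))
go(.4217-.018*np.cos(a),.3485-.018*np.sin(a),.13,59.6)"
```

```text
0.43722524604573065 0.33939139224581905
shift [ 0.2541 -0.2663  0.0006] turn [-0.005  0.002  0.003] t 21.97
```

move_arm --pt "0.018 -0.019 0 0 0 0" --pt "0.044 -0.046 0 0 0 0" --pt "0.071 -0.074 0 0 0 0" --pt "0.098 -0.103 0 0 0 0" --pt "0.125 -0.131 0 0 0 0"

```text
time_s: 22.38
ee_pos: [0.4883, 0.1611, 0.1308]
eef_rot: [-3.14, 0.001, 1.042]
force: [1.4, 0.1, -2.1]
grip_width: 0.0078
```

move_arm --pt "0.027 -0.028 0 0 0 0" --pt "0.054 -0.057 0 0 0 0" --pt "0.081 -0.085 0 0 0 0" --pt "0.105 -0.11 0 0 0 0" --pt "0.122 -0.128 0 0 0 0"

```text
time_s: 22.8
ee_pos: [0.439, 0.3319, 0.1307]
eef_rot: [-3.141, 0.001, 1.044]
force: [0.4, 0.7, -1.5]
grip_width: 0.0079
```

move_arm --pt "0.006 -0.006 0.005 0 0 0" --pt "0.007 -0.007 0.02 0 0 0" --pt "0.007 -0.007 0.035 0 0 0" --pt "0.007 -0.007 0.045 0 0 0" --pt "0.007 -0.007 0.045 0 0 0"

```text
time_s: 23.22
ee_pos: [0.4372, 0.3378, 0.084]
eef_rot: [-3.14, 0.004, 1.042]
force: [0.7, -0.4, -2.7]
grip_width: 0.0077
```

```bash
python3 -c "
from h import *
go(.4372,.3394,.0275,59.7)"
```

```text
shift [ 0.0016 -0.0006  0.0565] turn [-0.004  0.008 -0.001] t 23.22
```

move_arm --pt "0.001 -0.001 0.02 0 0 0" --pt "0.001 -0.001 0.036 0 0 0" --pt "0.001 -0.001 0.046 0 0 0" --pt "0.001 -0.001 0.052 0 0 0" --pt "0.001 -0.001 0.055 0 0 0"

```text
time_s: 23.63
ee_pos: [0.4378, 0.3402, 0.0315]
eef_rot: [-3.141, 0.001, 1.042]
force: [-0.4, -1.0, -1.9]
grip_width: 0.0079
```

move_arm --pt "0 0 0.001 0 0 0" --pt "0 0 0.002 0 0 0" --pt "0 0 0.002 0 0 0" --pt "0 0 0.002 0 0 0" --pt "0 0 0.002 0 0 0"

```text
time_s: 24.05
ee_pos: [0.4379, 0.3406, 0.0304]
eef_rot: [3.141, -0.001, 1.042]
force: [0.7, -0.2, -1.9]
grip_width: 0.0076
```

```bash
python3 -c "
from h import *
go(.4372,.3394,.0275,59.7)"
```

```text
shift [-0.0014 -0.      0.0029] turn [ 0.001 -0.001  0.   ] t 24.05
```

Still about 3–4 mm high; lower slightly, then release.

move_arm --pt "-0.001 0 0.001 0 0 0" --pt "-0.001 0 0.002 0 0 0" --pt "-0.001 0 0.003 0 0 0" --pt "-0.001 0 0.003 0 0 0" --pt "-0.001 0 0.003 0 0 0"

```text
time_s: 24.47
ee_pos: [0.4372, 0.3396, 0.0269]
eef_rot: [-3.142, 0.0, 1.042]
force: [-0.4, 0.3, -3.0]
grip_width: 0.0079
```

move_arm --pt "0 0 0 0 0 0" --pt "0 0 0 0 0 0" --pt "0 0 0 0 0 0" --pt "0 0 0 0 0 0" --pt "0 0 0 0 0 0" --fingers -0.4

```text
time_s: 24.88
ee_pos: [0.4373, 0.3397, 0.0271]
eef_rot: [3.141, -0.0, 1.042]
force: [0.2, 0.3, 0.1]
grip_width: 0.0281
```

move_arm --pt "0 0 -0.01 0 0 0" --pt "0 0 -0.04 0 0 0" --pt "0 0 -0.075 0 0 0" --pt "0 0 -0.1 0 0 0" --pt "0 0 -0.105 0 0 0"

```text
time_s: 25.3
ee_pos: [0.4387, 0.3407, 0.1374]
eef_rot: [3.138, -0.006, 1.042]
force: [0.3, 0.3, 0.5]
grip_width: 0.0282
```

```bash
python3 -c "
from h import *
go(.4416,-.3639,.13,90)"
```

```text
shift [-0.6069  0.3579  0.0046] turn [ 0.009 -0.011 -1.01 ] t 25.3
```

move_arm --pt "-0.025 0.015 0 0 0 -0.1" --pt "-0.06 0.035 0.002 0 0 -0.3" --pt "-0.095 0.056 0.003 0 0 -0.53" --pt "-0.13 0.077 0.003 0 0 -0.76" --pt "-0.165 0.097 0.003 0 0 -1" --fingers 0.32

```text
time_s: 25.72
ee_pos: [0.4376, 0.1561, 0.1291]
eef_rot: [-3.142, 0.0, 1.54]
force: [0.5, -0.4, 0.4]
grip_width: 0.0585
```

```bash
python3 -c "
from h import *
go(.4416,-.3639,.13,90)"
```

```text
shift [-0.5197  0.0202 -0.0009] turn [-0.    0.   -0.06] t 25.72
```

move_arm --pt "-0.04 0.002 0 0 0 0" --pt "-0.08 0.003 0 0 0 0" --pt "-0.12 0.005 0 0 0 0" --pt "-0.16 0.006 0 0 0 0" --pt "-0.2 0.008 0 0 0 0"

```text
time_s: 26.13
ee_pos: [0.438, -0.0441, 0.1293]
eef_rot: [3.141, 0.0, 1.534]
force: [1.1, 0.4, 0.6]
grip_width: 0.0622
```

move_arm --pt "-0.04 0.002 0 0 0 0" --pt "-0.08 0.003 0 0 0 0" --pt "-0.12 0.005 0 0 0 0" --pt "-0.16 0.006 0 0 0 0" --pt "-0.2 0.008 0 0 0 0"

```text
time_s: 26.55
ee_pos: [0.4386, -0.2445, 0.1292]
eef_rot: [3.142, 0.0, 1.534]
force: [2.6, -0.4, 0.1]
grip_width: 0.0617
```

move_arm --pt "-0.04 0.002 0 0 0 0" --pt "-0.075 0.003 0 0 0 0" --pt "-0.1 0.004 0 0 0 0" --pt "-0.105 0.004 0 0 0 0" --pt "-0.105 0.004 0 0 0 0"

```text
time_s: 26.97
ee_pos: [0.4389, -0.3485, 0.1286]
eef_rot: [-3.141, -0.0, 1.532]
force: [0.2, -0.9, -0.3]
grip_width: 0.0621
```

move_arm --pt "0 0 0.02 0 0 0" --pt "0 0 0.045 0 0 0" --pt "0 0 0.06 0 0 0" --pt "0 0 0.065 0 0 0" --pt "0 0 0.065 0 0 0"

```text
time_s: 27.38
ee_pos: [0.4392, -0.3461, 0.0632]
eef_rot: [-3.14, -0.001, 1.535]
force: [-0.5, 0.3, -0.0]
grip_width: 0.0621
```

```bash
python3 -c "
from h import *
go(.4416,-.3639,.019,90)"
```

```text
shift [-0.0177  0.0031  0.0442] turn [-0.003 -0.003 -0.069] t 27.38
```

move_arm --pt "-0.01 0.002 0 0 0 0" --pt "-0.018 0.003 0 0 0 0" --pt "-0.018 0.003 0 0 0 0" --pt "-0.018 0.003 0 0 0 0" --pt "-0.018 0.003 0 0 0 0"

```text
time_s: 27.8
ee_pos: [0.4417, -0.3658, 0.0643]
eef_rot: [3.141, 0.0, 1.533]
force: [-0.7, 0.1, -0.8]
grip_width: 0.0621
```

move_arm --pt "0 0 0.015 0 0 0" --pt "0 0 0.028 0 0 0" --pt "0 0 0.037 0 0 0" --pt "0 0 0.042 0 0 0" --pt "0 0 0.044 0 0 0"

```text
time_s: 28.22
ee_pos: [0.4415, -0.3654, 0.0194]
eef_rot: [-3.141, -0.001, 1.534]
force: [-0.3, -0.6, 0.3]
grip_width: 0.0621
```

move_arm --pt "0 0 0 0 0 0" --pt "0 0 0 0 0 0" --pt "0 0 0 0 0 0" --pt "0 0 0 0 0 0" --pt "0 0 0 0 0 0" --fingers -1

```text
time_s: 28.63
ee_pos: [0.442, -0.3659, 0.0206]
eef_rot: [3.141, 0.001, 1.534]
force: [-0.3, -0.2, 3.7]
grip_width: 0.046
```

move_arm --pt "0 0 0 0 0 0" --pt "0 0 -0.02 0 0 0" --pt "0 0 -0.05 0 0 0" --pt "0 0 -0.08 0 0 0" --pt "0 0 -0.1 0 0 0"

```text
time_s: 29.05
ee_pos: [0.4418, -0.3658, 0.1222]
eef_rot: [3.141, 0.001, 1.534]
force: [0.6, -0.1, -3.3]
grip_width: 0.0456
```

move_arm --pt "0 0 -0.01 0 0 0" --pt "0 0 -0.012 0 0 0" --pt "0 0 -0.012 0 0 0" --pt "0 0 -0.012 0 0 0" --pt "0 0 -0.012 0 0 0"

```text
time_s: 29.47
ee_pos: [0.4412, -0.3652, 0.1302]
eef_rot: [-3.14, -0.002, 1.534]
force: [-0.0, -0.3, -4.3]
grip_width: 0.0456
```

```bash
python3 -c "
from h import *
go(.5246,-.0081,.13,88)"
```

```text
shift [0.36   0.0701 0.0007] turn [-0.004 -0.003 -0.004] t 29.47
```

move_arm --pt "0.02 0.004 0 0 0 0" --pt "0.055 0.011 0 0 0 0" --pt "0.092 0.018 0 0 0 0" --pt "0.13 0.025 0 0 0 0" --pt "0.168 0.033 0 0 0 0"

```text
time_s: 29.88
ee_pos: [0.4804, -0.1972, 0.1309]
eef_rot: [-3.14, -0.001, 1.533]
force: [0.3, -0.1, -3.8]
grip_width: 0.0459
```

move_arm --pt "0.038 0.007 0 0 0 0" --pt "0.076 0.015 0 0 0 0" --pt "0.114 0.022 0 0 0 0" --pt "0.15 0.029 0 0 0 0" --pt "0.178 0.035 0 0 0 0"

```text
time_s: 30.3
ee_pos: [0.5222, -0.0197, 0.131]
eef_rot: [-3.14, -0.0, 1.535]
force: [0.3, 0.6, -3.8]
grip_width: 0.0456
```

move_arm --pt "0.01 0.002 0.005 0 0 0" --pt "0.013 0.002 0.02 0 0 0" --pt "0.013 0.002 0.035 0 0 0" --pt "0.013 0.002 0.048 0 0 0" --pt "0.013 0.002 0.05 0 0 0"

```text
time_s: 30.72
ee_pos: [0.5234, -0.0096, 0.0789]
eef_rot: [-3.137, -0.0, 1.534]
force: [-0.4, 0.1, -3.1]
grip_width: 0.0457
```

```bash
python3 -c "
from h import *
go(.5246,-.0095,.022,88)"
```

```text
shift [0.0002 0.0015 0.0569] turn [-0.009 -0.    -0.004] t 30.72
```

move_arm --pt "0 0 0.02 0 0 0" --pt "0 0 0.036 0 0 0" --pt "0 0 0.046 0 0 0" --pt "0 0 0.052 0 0 0" --pt "0 0 0.055 0 0 0"

```text
time_s: 31.13
ee_pos: [0.5248, -0.0097, 0.0264]
eef_rot: [-3.141, -0.0, 1.533]
force: [0.6, 0.0, -3.7]
grip_width: 0.0461
```

move_arm --pt "0 0 0.001 0 0 0" --pt "0 0 0.003 0 0 0" --pt "0 0 0.004 0 0 0" --pt "0 0 0.004 0 0 0" --pt "0 0 0.004 0 0 0"

```text
time_s: 31.55
ee_pos: [0.5251, -0.0095, 0.0233]
eef_rot: [3.141, 0.0, 1.534]
force: [0.1, 0.2, -4.1]
grip_width: 0.046
```

move_arm --pt "0 0 0 0 0 0" --pt "0 0 0 0 0 0" --pt "0 0 0 0 0 0" --pt "0 0 0 0 0 0" --pt "0 0 0 0 0 0" --fingers 0.32

```text
time_s: 31.97
ee_pos: [0.5251, -0.0095, 0.0232]
eef_rot: [3.141, 0.0, 1.534]
force: [-0.1, -0.4, 0.4]
grip_width: 0.0617
```

move_arm --pt "0 0 -0.01 0 0 0" --pt "0 0 -0.04 0 0 0" --pt "0 0 -0.075 0 0 0" --pt "0 0 -0.1 0 0 0" --pt "0 0 -0.12 0 0 0"

```text
time_s: 32.38
ee_pos: [0.5254, -0.0095, 0.1463]
eef_rot: [3.139, 0.0, 1.534]
force: [0.7, -0.6, 0.2]
grip_width: 0.0617
```

```bash
python3 -c "
from h import *
go(.36,-.34,.16,88)"
```

```text
shift [-0.3364 -0.153  -0.0141] turn [ 0.005  0.    -0.004] t 32.38
```

Withdraw to the side over the empty bay and check everything.

move_arm --pt "-0.03 -0.014 0 0 0 0" --pt "-0.065 -0.03 0 0 0 0" --pt "-0.1 -0.045 0 0 0 0" --pt "-0.135 -0.061 0 0 0 0" --pt "-0.17 -0.077 0 0 0 0"

```text
time_s: 32.8
ee_pos: [0.4407, -0.1778, 0.1439]
eef_rot: [3.141, 0.0, 1.534]
force: [0.7, -0.5, 0.2]
grip_width: 0.0622
```

move_arm --pt "-0.035 -0.016 0 0 0 0" --pt "-0.07 -0.032 0 0 0 0" --pt "-0.105 -0.048 0 0 0 0" --pt "-0.14 -0.064 0 0 0 0" --pt "-0.165 -0.075 0 0 0 0"

```text
time_s: 33.22
ee_pos: [0.359, -0.341, 0.144]
eef_rot: [3.141, 0.001, 1.533]
force: [0.9, 1.0, -0.2]
grip_width: 0.0624
```

move_arm --pt "0 0 -0.02 0 0 0" --pt "0 0 -0.04 0 0 0" --pt "0 0 -0.05 0 0 0" --pt "0 0 -0.05 0 0 0" --pt "0 0 -0.05 0 0 0"

```text
time_s: 33.63
ee_pos: [0.3608, -0.3384, 0.1931]
eef_rot: [3.141, 0.001, 1.534]
force: [0.2, -1.2, -0.3]
grip_width: 0.0622
```

```bash
python3 - <<'E'
from h import *
im=ctrl.camera('top')[:,:,::-1]; cv2.imwrite('pics/top9.png',im)
cv2.imwrite('pics/t9.png',cv2.convertScaleAbs(cv2.resize(im[125:230,130:430],None,fx=2.66,fy=2.66,interpolation=2),alpha=1.7))
s=ctrl.camera('scene')[:,:,::-1]
cv2.imwrite('pics/s9.png',cv2.convertScaleAbs(cv2.resize(s[130:330,200:500],None,fx=2.66,fy=2.66,interpolation=2),alpha=1.5))
print(ctrl.get_obs()['time_s'])
E
```

```text
33.7333
```

View pics/t9.png

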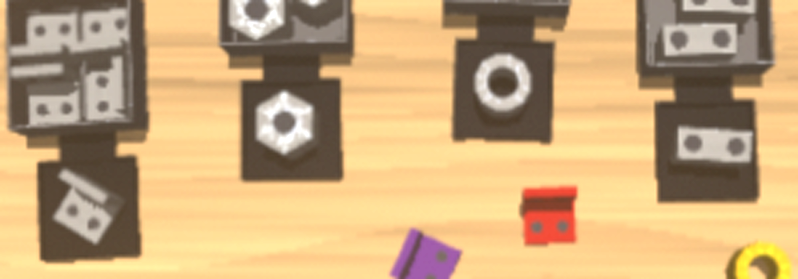

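View pics/s9.png

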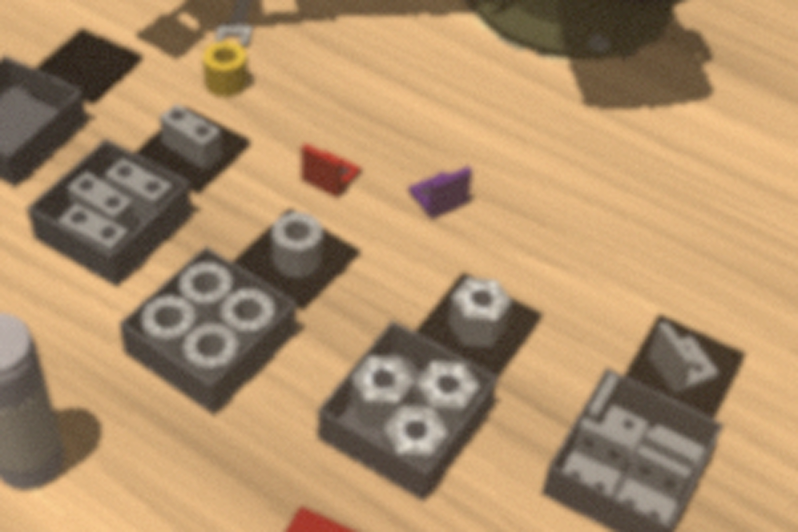

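Both views show all four upright in the right trays: hex (285,122), ring (502,83), block (715,145), and the bracket with its upright at (84,185).

```bash
python3 - <<'E'
from h import *
ci=ctrl.camera_info('top')
f=lambda u,v,z:p2w(ci,[(129.5+(u+.5)/2.66,124.5+(v+.5)/2.66)],z)[0]
T=dict(hex=(.4903,.1742),ring=(.5246,-.0081),block=(.473,-.1821),angle=(.4217,.3485))
a=np.radians(149.6)
M=dict(hex=f(285,122,.044),ring=f(502,83,.044),block=f(715,145,.042),angle=f(84,186,.052)+.018*np.array([np.cos(a),np.sin(a)]))
for k in T: print(k,((M[k]-T[k])*1000).round(1),'mm')
E
```

```text
hex [ 1.1 -0.6] mm
ring [-0.2  1.5] mm
block [ 0.2 -1.8] mm
angle [-0.4 -0.7] mm
```

```bash
python3 -c "
from station import ctrl
print(ctrl.hand_in())"
```

```text
the job is handed in; nothing more can be done
None
```

All four samples are in the trays of their own bins, and I handed the job in after about 34 s of robot time. I parked the ring in the free tray, moved the block, hex and angle to their own trays, then moved the ring to its own.

- **Position:** the last top view puts each sample within about 2 mm of its tray's middle.
- **Upright and clear:** the top and scene views show all four standing upright and the arm clear of everything. The look-alikes were left alone.
- **Force bump:** when I lowered the ring into the free tray, I came down too fast and the wrist read 40 N vertically (about 47 N in all). That is under the 120 N wrist limit, and the load was on the held part. I lowered the rest more slowly.
- **Disagreement:** a rough wrist-camera reading of the ring, taken before the arm had settled, was about 8 mm off the top camera in y. I relied on the top camera, and the ring's measured position after placing agreed with it.

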